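# Gauge a bore after parking its pin

### The arm

A 6-joint arm with a two-finger parallel gripper is mounted at the origin on a cart in front of the work surface, level with it; the furniture and walls round the work are solid. World frame = base frame: x ahead of the robot, y to its left, z up, the work surface at z = 0. Lengths are in m, angles in rad, forces in N, time in s.
With the tool pointing down it reaches from about 0.3 to 0.875 m from the base axis. Payload 6.4 kg.
Tool frame: the origin (TCP) lies midway between the tips of the shut fingers; the grasp point (between the pads) lies 19 mm behind it; z points along the fingers, y is the line along which they close (so a half turn about z gives the same grasp; the last joint's range is limited). The gripper opens to 85 mm and grips with 20 to 120 N. Pads are 22 mm wide; open, the fingers measure 114 mm over their backs; the gripper's body (76 mm by 85 mm) begins 54 mm behind the grasp point. The pads swing forward as they close: fully open they stand 13 mm farther back than shut.
Start: joints at [-1.364, 0.181, 1.607, -0, 1.354, -0.206], TCP at [0.231, -0.527, 0.2] pointing down, gripper open.
Joint ranges: [-2.99, 2.99], [-0.89, 2.07], [0.3, 2.58], [-1.14, 4.28], [0, 2.63], [-3.12, 3.12]. Speed limits (rad/s): [2.57, 2.57, 3.01, 3.14, 3.14, 3.14].

### API

Orientations are given as a rotation vector (axis times angle).
In Python, from station import r gives the robot as it stands.
- The arm moves only by the tool apply_moves, never from a script. Its arguments are lists of equal length, an entry for each row: "hand": the finger opening in cm, from 0 to 8.54; "offset": the shift along the world's x, y, z in cm, a list of three; "dr": the turn, a rotation vector about the world's x, y, z in degrees, a list of three. A call has 1 to 12 rows; each row shifts and turns the commanded pose from where the row before left it; what a row does not reach is not made up. A row lasts 1/10 s, in which the tool goes at most 50 mm and 8.59 degrees, less where a joint would pass 70% of its speed; a pose out of reach is approached as far as the arm can. A call with a gripper value outside its range is refused whole. The fingers move at their own pace and stop on an object; "squeeze" is the grip in N (left out, the last holds). Time passes only in rows, so rows that do not move let the fingers close. It gives the time, the measured TCP pose, the force, the opening and the grip force at its end, in the units of the state.
- r.sense(): the state, without advancing time (a new reading comes with each control period).
- r.camera(name): name is "side" or "top"; returns the picture (400x640x3 uint8, red, green, blue); there is no depth.
- r.camera_params(name): a dict with "mtx" (3x3 intrinsics, pixels), "cam_to_world" (4x4, takes a point from camera to world coordinates). Camera axes: x right, y up, looking along -z (the intrinsics and any distortion apply to the point x, -y, -z); pixel columns grow to the right and rows downward; lengths in m; the calibration is good to about 2 mm. A picture is of the moment at which its call begins. camera_params takes no time and is no camera call.
- r.hand_in(): hands the job in; it is judged then, once.
Trained networks look in the newest picture that a camera, given by its name, has taken for a name from the list of things; names that differ only in an ending like _2 or _b are one class to them, and where a whole thing is asked for, a point or a joint stands for the part that bears it (a point fixed in the world has none). Each returns a list of dicts, best first, with "confidence" (0 to 1); they miss things now and then, are a little off and sometimes report something else, mostly with a low value. They report only what shows in the picture. A call takes as long as a camera call. They do not tell look-alikes from the thing itself.
- r.recognise(target, camera): "location" ([x, y, z] in m, in world coordinates, good to about 4 mm: the middle of the surface that is visible of it).
- r.trace(target, camera): "mask" (400x640 bool, what is visible of it).
The state is a dict: "time_s": time; "joint_pos": joint angles; "qd": joint speeds; "joint_torque": joint torques, N m; "eef_pos": TCP position; "eef_rot": TCP orientation; "force": force on the tool from outside, world axes, zero at the start; "moment": the same for the moment, N m; "opening": finger opening in m; "finger_force": force on a finger pad.
Only numpy, scipy, OpenCV 4.12 (cv2) and the standard library are available. Lean on these libraries where they do the work, as an engineer would, in place of code of your own. Each camera call takes 0.05 s, during which the arm holds its last target. There are 200 camera calls.

### The job

Draw the stepped pin out of the bore in the clamped block and hang it upright by its flange, let go, in the open notch at the side of the jig. Then take the plunger gauge (the longer of the two tools) out of the stand and hold it upright in the open bore, its sprung tip on the scribed cross at the middle of the bore's floor, pressed gently until the plunger is about half-way in. Finish while holding it so: do not put the gauge down or let it go; leave the short punch and everything else on the bench alone.

Things in the scene. Friction and masses are not known exactly. Their poses are not given: they have to be found in the camera images.
- jig: Fixed jig on the bench: dark steel base plate 110 (x) x 180 (y) x 12 high; on its +y half a bare aluminium block 80 x 80, top 52 above the bench, with a blind bore of 22 diameter and 22 depth; beside the block, toward -y, a forked dark steel bracket, 60 wide, its flat top also 52 above the bench, with an open-ended notch. Origin: centre of the base's underside, z up, level. It may stand left or right of the stand.
- mark (a point): The scribed cross at the centre of the bore's floor, 30 above the bench; jig frame (0, +35, 30). Axes as the jig's.
- bore_mouth (a point): Centre of the bore's mouth on the block's top, 52 above the bench, straight above the mark. Dark centre lines are scribed on the block's top toward it.
- notch (a point): Where the parked pin's axis belongs, at the level of the bracket's top; jig frame (0, -38, 52), 73 from the bore. The notch is 24 wide, open from above and at its -y end (jig frame), 24 from this point; its closed end lies 12 from this point toward the block. The bracket is 8 thick with free space below for the shank. Axes as the jig's.
- pin: Loose stepped steel pin, about 0.15 kg, 70 long, upright in the bore at the start with its flange on the block: shank 20 diameter and 20 long, flange 32 diameter and 5 thick, above it a round grip 18 diameter and 45 long. Origin: centre of the shank's foot, z up along the pin. Parked, the shank hangs in the notch and the flange rests on the bracket.
- pin_flange (a point): Centre of the underside of the pin's flange, 20 above its foot.
- stand: Fixed wooden stand 80 x 180, top board 60 wide (x), its top 90 above the bench; two through holes of 20 diameter at y = +45 and -45 of its frame, one with the gauge and one with the punch, either way round. Origin: centre of its underside, z up.
- gauge: Loose plunger gauge, about 0.2 kg, 156 long, hanging upright by its collar in one hole of the stand, its tip 10 above the bench. Origin at the extended tip, z up along the gauge to its cap. Thin steel plunger 6 diameter from 0 to 35, with a round end; steel barrel 18 diameter from 35 to 80 (narrowed to 12 at its mouth); collar 30 diameter from 80 to 86; round black grip 24 diameter from 86 to 150; small steel cap 16 diameter to 156.
- gauge_tip (a point): The rounded end of the gauge's plunger; it moves up the barrel as the plunger is pushed in.
- plunger (a joint): How far the gauge's plunger is pushed into the barrel, in m: 0 fully out, 0.012 fully in, 0.006 half-way (a dark ring groove on the plunger, 6 below the barrel's mouth when out, then just reaches the mouth). Spring: about 1 N at 0, 2.9 N half-way, 4.7 N fully in; then it is rigid.
- punch: Bystander: short steel centre punch, 100 long, hanging in the stand's other hole by a collar 30 diameter; its slim bare steel grip, 16 diameter, stands 40 above the stand, against 76 and 24 diameter for the gauge. Origin at its point.
- sanding_block: Bystander: sanding block 64 x 112 x 36 on the bench, between the jig and the stand.
- try_square: Bystander: try square with wooden stock and steel blade, 184 x 115 x 17, lying flat behind the work.
- offcut_0: Bystander: pale wood offcut 45 x 130 x 30 at the right, near the robot.
- offcut_1: Bystander: brown wood offcut 60 x 90 x 22 behind the middle.
- bit_box: Bystander: small carton 45 x 125 x 42 at the right, behind the pale offcut.
Things that resemble listed ones, but are neither listed nor needed, are in the scene too. Leave any green or orange look-alike of the gauge alone.

How it is judged:
On the way, in this order (a step that is already met when the one before it is completed fails the run):
1. the pin hangs upright by its flange in the side notch, let go, with the gauge still in the stand (horizontal distance between pin_flange and notch below 0.008 m and z of pin_flange in the frame of notch between -0.003 and 0.003 m and angle between pin's own z axis and vertical below 0.1 rad and contact force between the fingers and pin below 0.1 N and distance of gauge from where it was at the start of the episode below 0.02 m), for 0.2 s.
2. the gauge is lifted clear of the stand in the fingers (distance of gauge from where it was at the start of the episode above 0.05 m and contact force between the fingers and gauge above 1 N and contact force between gauge and stand below 0.05 N), for 0.2 s.
At the end, for the whole second after the job is handed in: Gauge held at rest in the fingers, upright within 0.1 rad, tip on the bore floor within 4.5 mm of the cross, plunger 3 to 9 mm in, pressing 1 to 8 N on the jig; pin let go, upright (0.1 rad) within 8 mm of the notch point, flange within 3 mm of the bracket top (horizontal distance between pin_flange and notch below 0.008 m and z of pin_flange in the frame of notch between -0.003 and 0.003 m and angle between each of pin, gauge's own z axis and vertical below 0.1 rad and contact force between the fingers and pin below 0.1 N and horizontal distance between gauge_tip and mark below 0.0045 m and z of gauge_tip in the frame of mark below 0.003 m and height (world z) of gauge above 0 m and value of joint plunger between 0.003 and 0.009 m and contact force between gauge and jig between 1 and 8 N and contact force between the fingers and gauge above 1 N and linear speed of gauge below 0.02 m/s and contact force between gauge and stand below 0.05 N and contact force between gauge and pin below 0.05 N); the arm keeps its last pose, push and grip.
It fails at once if the gauge is jabbed on the jig with more than 20 N (contact force between gauge and jig above 20 N).
It fails at once if the punch is moved more than 25 mm (distance of punch from where it was at the start of the episode above 0.025 m).
It fails at once if a bystander on the bench is moved more than 30 mm (distance of any of sanding_block, try_square, offcut_0, offcut_1, bit_box from where it was at the start of the episode above 0.03 m).
It also fails if it takes over 51 s, if anything falls off the work surface, if the arm or the gripper's body presses on something with over 40 N, if the wrist force passes 120 N, or if a joint passes its speed limit or range.

## Working session

There is one attempt and no reset: what is moved stays moved. The work goes in short steps, Python scripts to look and compute and a tool call to move; the robot and the scene stay as the last step left them, time stands still between calls to the robot, and variables do not carry over. Pictures are saved under pics/ and viewed, at most 10 in all, crops included, and the job is handed in when it is done.

Besides the shell and the picture viewer there is one more tool, called after "Call:" as name(argument=value, ...), one argument or row to a line, values as JSON. apply_moves: Moves the arm, as the interface text tells. Its arguments: {"type":"object","properties":{"hand":{"type":"array"},"offset":{"type":"array"},"dr":{"type":"array"},"squeeze":{"type":"number"}},"required":["hand","offset","dr"]}

```bash
mkdir -p pics; cat > h.py <<'E'
import numpy as np, cv2
from station import r
def P(name):
    p=r.camera_params(name); return np.array(p["mtx"]),np.array(p["cam_to_world"]),p
def proj(name,X):
    K,T,_=P(name); X=np.atleast_2d(X); c=(X-T[:3,3])@T[:3,:3]; c=c*[1,-1,-1]
    u=c@K.T; return u[:,:2]/u[:,2:]
def ray(name,uv,z):
    K,T,_=P(name); d=np.linalg.inv(K)@[uv[0],uv[1],1]; d=T[:3,:3]@(d*[1,-1,-1]); o=T[:3,3]
    return o+d*(z-o[2])/d[2]
def save(name,f): 
    im=r.camera(name); cv2.imwrite(f,im[:,:,::-1]); return im
E
python3 - <<'E'
from h import *
a=save("side","pics/s0.png");b=save("top","pics/t0.png")
cv2.imwrite("pics/both.png",cv2.resize(np.vstack([a,b])[:,:,::-1],(480,600)))
for n in("side","top"):
    print(n,r.camera_params(n).keys(),P(n)[1].round(3).tolist(),P(n)[0].round(1).tolist())
    for t in("jig","bore_mouth","notch","pin","stand","gauge","punch","sanding_block"):
        print(t,[(np.round(d["location"],4).tolist(),round(d["confidence"],2),proj(n,d["location"]).round()[0].tolist()) for d in r.recognise(t,n)][:4])
print(r.sense()["time_s"],r.sense()["eef_rot"])
E
```

```text
side dict_keys(['mtx', 'cam_to_world']) [[-0.941, 0.213, -0.262, 0.208], [-0.337, -0.612, 0.715, 0.87], [-0.008, 0.761, 0.648, 0.877], [0.0, 0.0, 0.0, 1.0]] [[426.9, 0.0, 322.0], [0.0, 426.9, 195.1], [0.0, 0.0, 1.0]]
jig [([0.4896, -0.1052, 0.0299], 0.77, [345.0, 191.0])]
bore_mouth [([0.4852, -0.1051, 0.0318], 0.82, [346.0, 191.0]), ([0.4568, 0.1582, 0.1308], 0.5, [327.0, 227.0])]
notch [([0.4847, -0.1091, 0.0294], 0.94, [347.0, 191.0])]
pin []
stand [([0.4401, 0.2453, 0.0909], 0.93, [321.0, 265.0]), ([0.5545, -0.326, 0.0417], 0.27, [346.0, 146.0])]
gauge [([0.335, 0.2924, 0.1049], 0.84, [359.0, 289.0]), ([0.3381, 0.1238, 0.1077], 0.58, [376.0, 236.0]), ([0.459, 0.1565, 0.1309], 0.5, [326.0, 227.0])]
punch [([0.4347, 0.2407, 0.1027], 0.48, [324.0, 261.0])]
sanding_block []
top dict_keys(['mtx', 'cam_to_world']) [[0.017, 0.991, -0.132, 0.417], [-1.0, 0.019, 0.015, -0.024], [0.018, 0.132, 0.991, 1.048], [0.0, 0.0, 0.0, 1.0]] [[374.2, 0.0, 320.4], [0.0, 374.2, 199.6], [0.0, 0.0, 1.0]]
jig [([0.4986, -0.1602, 0.0259], 0.92, [364.0, 220.0])]
bore_mouth [([0.4962, -0.1643, 0.0256], 0.81, [365.0, 221.0])]
notch [([0.5022, -0.1595, 0.0246], 0.62, [364.0, 219.0]), ([0.6025, -0.0084, 0.0222], 0.29, [309.0, 182.0])]
pin [([0.4627, 0.1413, 0.16], 0.19, [244.0, 229.0])]
stand [([0.4443, 0.1907, 0.0923], 0.98, [229.0, 237.0])]
gauge [([0.3435, 0.2793, 0.1291], 0.69, [186.0, 278.0]), ([0.4984, -0.1599, 0.0269], 0.59, [364.0, 220.0]), ([0.4617, 0.1421, 0.1627], 0.42, [243.0, 229.0])]
punch [([0.4394, 0.2294, 0.0975], 0.69, [213.0, 239.0])]
sanding_block [([0.4189, -0.0134, 0.038], 0.77, [310.0, 248.0])]
0.9 [-3.07491212e+00 -6.43803530e-01 -1.12876478e-05]
```

View pics/s0.png

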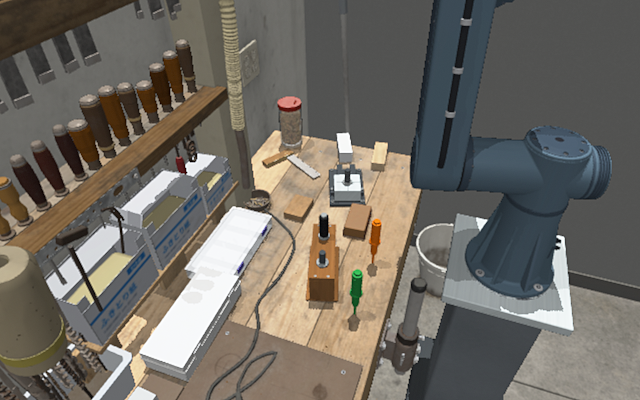

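View pics/t0.png

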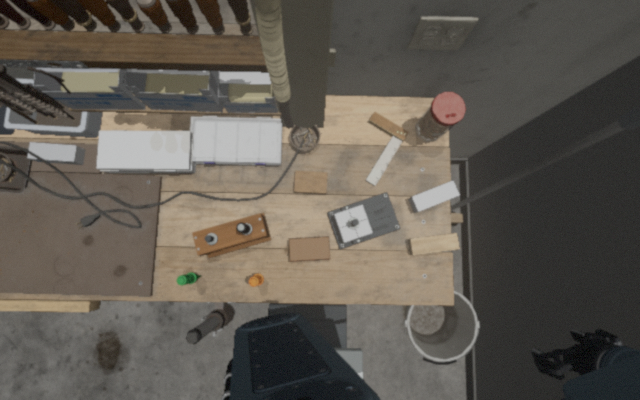

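The black-gripped gauge stands in the stand at side (324,227) / top (243,229), and the punch in the other hole at side (322,258) / top (210,239). The green (356,290) and orange (375,240) look-alikes stand on the bench. The black one fits: it is in the stand, has a black grip and is the taller tool. I'll confirm that in an enlarged crop and measure the jig in the same picture.

```bash
python3 - <<'E'
from h import *
a=cv2.imread("pics/s0.png");b=cv2.imread("pics/t0.png")
f=lambda im,x,y,w,h:cv2.resize(im[y:y+h,x:x+w],(400,300),interpolation=cv2.INTER_CUBIC)
cv2.imwrite("pics/c1.png",np.vstack([np.hstack([f(a,310,150,80,60),f(a,290,205,128,96)]),np.hstack([f(b,320,185,88,66),f(b,186,205,88,66)])]))
for n in("side","top"):
    r.camera(n)
    for t in("jig","stand","sanding_block","gauge"):
        d=r.trace(t,n)
        for q in d[:2]:
            m=q["mask"].astype(np.uint8); c=max(cv2.findContours(m,0,2)[0],key=cv2.contourArea)
            print(n,t,round(q["confidence"],2),m.sum(),cv2.minAreaRect(c),cv2.approxPolyDP(c,2.5,True)[:,0].tolist())
E
```

```text
side jig 0.87 1164 ((346.45135498046875, 185.7218017578125), (40.79540252685547, 35.24372863769531), 86.42366790771484) [[355, 165], [350, 166], [353, 181], [350, 186], [342, 183], [344, 174], [341, 166], [329, 171], [331, 206], [365, 205], [361, 170]]
side stand 0.68 1211 ((347.0, 186.0), (42.0, 36.0), 90.0) [[329, 170], [331, 207], [365, 204], [360, 169], [350, 166], [352, 183], [349, 186], [342, 183], [344, 171], [341, 166]]
side stand 0.6 1953 ((322.9999694824219, 262.5), (76.99998474121094, 31.999996185302734), 90.0) [[316, 224], [307, 271], [307, 299], [337, 301], [339, 249], [335, 245], [335, 226], [329, 225], [329, 238], [324, 241], [318, 236], [319, 226]]
side sanding_block 0.81 786 ((358.0, 221.00001525878906), (23.40085220336914, 36.04996109008789), 18.434947967529297) [[354, 203], [343, 234], [363, 239], [370, 222], [371, 207]]
side sanding_block 0.21 1202 ((346.84124755859375, 185.3715057373047), (41.46934127807617, 35.16630935668945), 87.79740142822266) [[329, 171], [331, 206], [365, 204], [359, 169], [350, 166], [352, 183], [348, 186], [342, 182], [342, 165]]
side gaug
[... 552 characters left out ...]
 (29.398326873779297, 75.32847595214844), 73.85565948486328) [[264, 214], [194, 232], [197, 252], [211, 257], [268, 240]]
top sanding_block 0.96 937 ((309.58563232421875, 248.36965942382812), (23.516616821289062, 41.044918060302734), 86.42366790771484) [[328, 237], [291, 238], [290, 260], [328, 258]]
top sanding_block 0.69 2542 ((362.8539733886719, 220.09852600097656), (41.26546859741211, 66.8107681274414), 70.01689147949219) [[386, 192], [327, 213], [340, 248], [400, 227]]
top gauge 0.67 174 ((188.0, 278.0), (10.0, 20.0), 90.0) [[198, 275], [182, 275], [178, 282], [193, 282]]
top gauge 0.65 148 ((244.0, 228.5), (11.0, 14.0), 90.0) [[237, 225], [237, 230], [244, 234], [251, 231], [247, 223]]
```

View pics/c1.png

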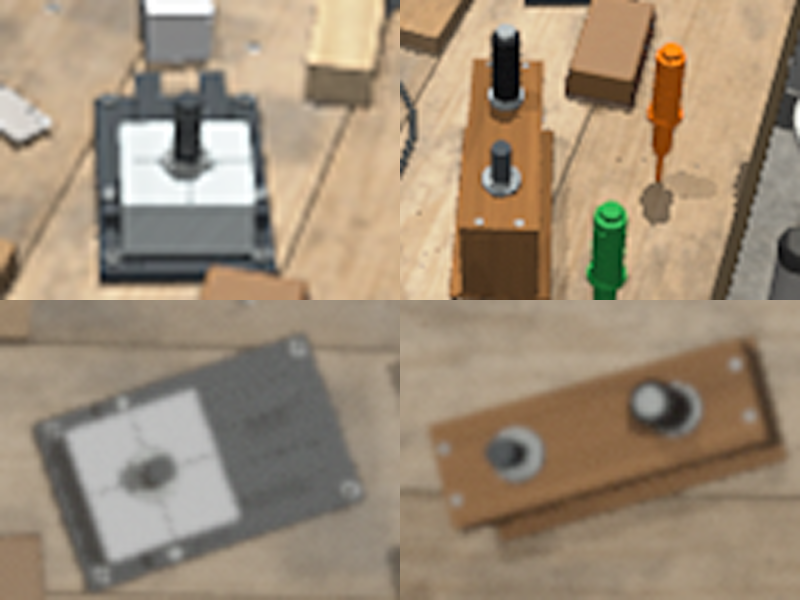

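The crop confirms that the black tool at side (324,227) is the gauge. It stands about twice as tall as the slim steel punch at side (322,258). The pin stands in the bright block at side (347,180) / top (353,222), and the notch bracket is on the image-right side in the top view.

```bash
cat >> h.py <<'E'
from scipy.optimize import minimize, least_squares
def fitquad(imf,n,face,x0,S=8):
    g=cv2.cvtColor(cv2.imread(imf),cv2.COLOR_BGR2GRAY).astype(float)
    def W(p): c,s=np.cos(p[2]),np.sin(p[2]); return np.c_[face[:,:2]@np.array([[c,s],[-s,c]])+p[:2],face[:,2]]
    q=proj(n,W(x0)); x1,y1=(q.min(0)-6).astype(int); x2,y2=(q.max(0)+6).astype(int)
    roi=g[y1:y2,x1:x2]
    def cost(p):
        m=np.zeros(((y2-y1)*S,(x2-x1)*S),np.uint8)
        q=(proj(n,W(p))-[x1,y1]+.5)*S-.5
        cv2.fillPoly(m,[np.round(q*16).astype(np.int32)],255,shift=4)
        m=cv2.GaussianBlur(cv2.resize(m,(x2-x1,y2-y1),interpolation=cv2.INTER_AREA).astype(float),(0,0),.6)
        return -np.corrcoef(m.ravel(),roi.ravel())[0,1]
    x=np.array(x0,float)
    for k in range(3):
        x=minimize(cost,x,method="Nelder-Mead",options=dict(initial_simplex=np.vstack([x,x+np.diag([.006,.006,.05])/(k+1)]),xatol=1e-5,fatol=1e-7)).x
    return x,cost(x)
E
python3 - <<'E'
from h import *
tc=[(334.3,214),(362.2,205.2),(372.8,232.7),(343.8,242.9)];sc=[(333.6,174.6),(359,174),(360.8,190.8),(334.2,191.4)]
T=np.array([ray("top",c,.052) for c in tc]);S=np.array([ray("side",c,.052) for c in sc])
print(T.round(4).tolist(),T.mean(0),S.round(4).tolist(),S.mean(0))
face=np.array([[-.04,-.04,.052],[.04,-.04,.052],[.04,.04,.052],[-.04,.04,.052]])
e=T[0]-T[1]; yaw=np.arctan2(e[1],e[0])-np.pi/2   # jig y dir: corner1->0
for n,f,c in(("top","pics/t0.png",T),("side","pics/s0.png",S)):
    print(n,fitquad(f,n,face,[*c.mean(0)[:2],yaw]))
print("cap",ray("top",(241.4,227.4),.166),ray("side",(324.2,216.2),.166))
print("collar",ray("top",(245.8,228),.096),ray("side",(323.9,236),.096))
print("pin top",ray("top",(320+160/4.545,185+165/4.545),.102))
s=r.sense();print(s["time_s"],s["eef_pos"],s["opening"])
E
```

```text
[[0.5113, -0.0776, 0.052], [0.5364, -0.1522, 0.052], [0.4633, -0.1807, 0.052], [0.435, -0.1037, 0.052]] [ 0.4865325  -0.12853102  0.052     ] [[0.54, -0.1468, 0.052], [0.4651, -0.176, 0.052], [0.4372, -0.098, 0.052], [0.512, -0.069, 0.052]] [ 0.48854964 -0.12244062  0.052     ]
top (array([ 0.48837579, -0.12781624,  0.34742666]), np.float64(-0.7545583941866407))
side (array([ 0.48931164, -0.12347626,  0.34831324]), np.float64(-0.6591850070177372))
cap [0.46493524 0.14620578 0.166     ] [0.46318231 0.15769151 0.166     ]
collar [0.46743207 0.14858661 0.096     ] [0.46460151 0.15693558 0.096     ]
pin top [ 0.48900275 -0.1281467   0.102     ]
1.4 [ 0.23069976 -0.52671403  0.20038521] 0.08583619536415112
```

Call:
apply_moves(
  hand=[8.5,8.5,8.5,8.5,8.5,8.5,8.5,8.5,8.5,8.5,8.5,8.5],
  offset=[
    [2.2,3.3,0],
    [2.2,3.4,0],
    [2.2,3.4,0],
    [2.2,3.4,0],
    [2.2,3.4,0],
    [2.2,3.4,0],
    [2.2,3.4,0],
    [2.1,3.3,0],
    [2.1,3.3,0],
    [2.1,3.3,0],
    [2.1,3.3,0],
    [2.1,3.2,0],
  ],
  dr=[
    [0,0,-0.4],
    [0,0,-0.3],
    [0,0,-0.3],
    [0,0,-0.3],
    [0,0,-0.3],
    [0,0,-0.3],
    [0,0,-0.3],
    [0,0,-0.3],
    [0,0,-0.3],
    [0,0,-0.3],
    [0,0,-0.3],
    [0,0,-0.3],
  ],
  squeeze=25,
)

```text
time_s: 2.6
eef_pos: [0.4905, -0.1242, 0.2007]
eef_rot: [3.094, 0.544, 0.001]
force: [-0.0, -0.5, -0.1]
opening: 0.0848
finger_force: 0.0
```

Call:
apply_moves(
  hand=[8.5,8.5,8.5,8.5,8.5],
  offset=[
    [-0.1,-0.1,-4],
    [0,0,-4],
    [0,0,-3],
    [0,0,-2.2],
    [0,0,0],
  ],
  dr=[
    [0,0,0],
    [0,0,0],
    [0,0,0],
    [0,0,0],
    [0,0,0],
  ],
)

```text
time_s: 3.1
eef_pos: [0.4861, -0.1253, 0.0652]
eef_rot: [-3.09, -0.544, 0.008]
force: [0.8, -0.5, -0.1]
opening: 0.0852
finger_force: 0.0
```

```bash
python3 - <<'E'
from h import *
a=save("side","pics/s1.png");b=save("top","pics/t1.png")
f=lambda im,x,y,w,h:cv2.resize(im[y:y+h,x:x+w,::-1],(400,400),interpolation=cv2.INTER_CUBIC)
cv2.imwrite("pics/c2.png",np.hstack([f(a,310,140,80,80),f(b,320,180,80,80)]))
s=r.sense();print(s["eef_pos"],s["force"]);print(proj("side",[s["eef_pos"]]),proj("top",[s["eef_pos"]]))
E
```

```text
[ 0.48882517 -0.12677044  0.06877066] [-0.07808177  0.07603323  1.28105512]
[[347.38575963 177.38111059]] [[353.28851187 222.30128327]]
```

View pics/c2.png

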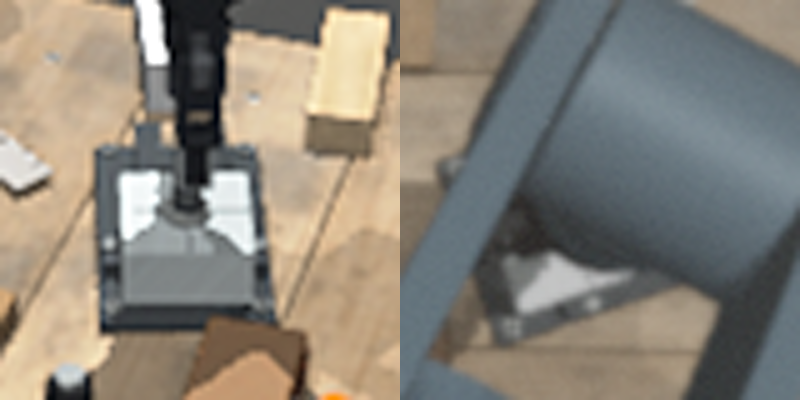

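The side view shows the gripper straddling the pin, with the pin at crop (190,190) lined up with the fingers across jig x. Closing.

Call:
apply_moves(
  hand=[2.5,1.5,1.2,1.2,1.2,1.2,1.2],
  offset=[
    [0,0,0],
    [0,0,0],
    [0,0,0],
    [0,0,0],
    [0,0,0],
    [0,0,0],
    [0,0,0],
  ],
  dr=[
    [0,0,0],
    [0,0,0],
    [0,0,0],
    [0,0,0],
    [0,0,0],
    [0,0,0],
    [0,0,0],
  ],
  squeeze=25,
)

```text
time_s: 3.9
eef_pos: [0.489, -0.1268, 0.0689]
eef_rot: [3.094, 0.544, 0.001]
force: [-0.9, 0.1, 6.0]
opening: 0.0149
finger_force: 24.6
```

Call:
apply_moves(
  hand=[1.2,1.2,1.2,1.2,1.2,1.2],
  offset=[
    [0,0,0.3],
    [0,0,0.5],
    [0,0,0.8],
    [0,0,1.0],
    [0,0,1.0],
    [0,0,0],
  ],
  dr=[
    [0,0,0],
    [0,0,0],
    [0,0,0],
    [0,0,0],
    [0,0,0],
    [0,0,0],
  ],
)

```text
time_s: 4.5
eef_pos: [0.4901, -0.1274, 0.1065]
eef_rot: [3.092, 0.544, 0.005]
force: [0.8, 0.4, -2.4]
opening: 0.0148
finger_force: 24.4
```

```bash
python3 - <<'E'
from h import *
a=save("side","pics/s2.png");r.camera("side")
f=lambda im,x,y,w,h:cv2.resize(im[y:y+h,x:x+w,::-1],(500,500),interpolation=cv2.INTER_CUBIC)
cv2.imwrite("pics/c3.png",f(a,310,130,80,80))
s=r.sense();print(s["eef_pos"],s["force"],s["finger_force"],s["opening"])
E
```

```text
[ 0.48899757 -0.12687256  0.10492166] [ 0.23506527 -0.80918883 -1.41862999] 24.41831792006269 0.01430315670249334
```

View pics/c3.png

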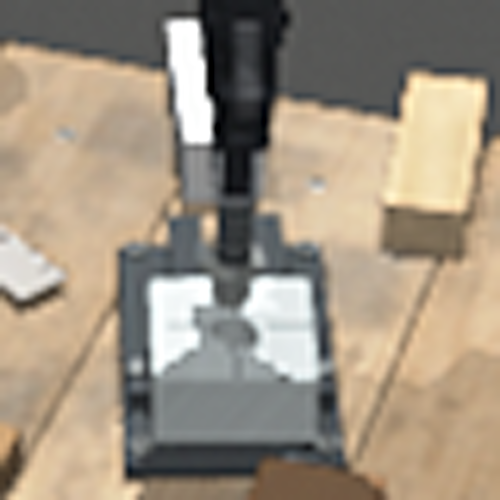

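The pin is out and upright, with its shank at crop (232,285). The open bore shows at crop (235,330). Carrying it 75 mm toward the notch.

Call:
apply_moves(
  hand=[1.2,1.2,1.2,1.2,1.2,1.2,1.2,1.2],
  offset=[
    [0.51,-1.4,0],
    [0.7,-1.93,0],
    [0.7,-1.93,0],
    [0.65,-1.79,0],
    [0,0,0],
    [0,0,-0.8],
    [0,0,-0.5],
    [0,0,0],
  ],
  dr=[
    [0,0,0],
    [0,0,0],
    [0,0,0],
    [0,0,0],
    [0,0,0],
    [0,0,0],
    [0,0,0],
    [0,0,0],
  ],
)

```text
time_s: 5.4
eef_pos: [0.513, -0.196, 0.0897]
eef_rot: [-3.092, -0.545, 0.004]
force: [0.4, -0.3, -1.8]
opening: 0.0146
finger_force: 24.5
```

```bash
python3 - <<'E'
from h import *
a=save("side","pics/s3.png");b=save("top","pics/t3.png")
f=lambda im,x,y,w,h:cv2.resize(im[y:y+h,x:x+w,::-1],(400,400),interpolation=cv2.INTER_CUBIC)
cv2.imwrite("pics/c4.png",np.hstack([f(a,320,140,60,60),f(b,330,180,80,80)]))
s=r.sense();print(s["eef_pos"],s["force"],s["finger_force"],s["opening"])
E
```

```text
[ 0.51388697 -0.19646061  0.09090502] [-0.62174546  0.04627178 -2.33049844] 24.490987854078412 0.014782500110514433
```

View pics/c4.png

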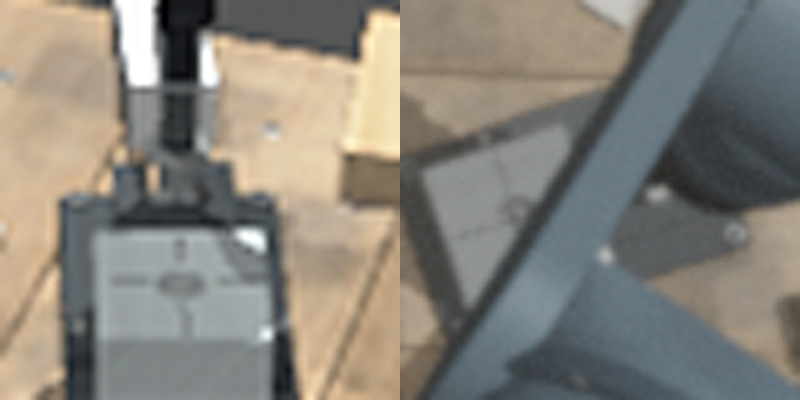

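```bash
python3 - <<'E'
from h import *
c,s=np.cos(.348),np.sin(.348)
face=np.array([[-.04,-.04,.052],[.04,-.04,.052],[.04,.04,.052],[-.04,.04,.052]])
p,k=fitquad("pics/s3.png","side",face,[.4893,-.1235,.348]);print(p,k)
c,s=np.cos(p[2]),np.sin(p[2])
def J(x,y,z): y-=.035; return [p[0]+c*x-s*y,p[1]+s*x+c*y,z]
cr=lambda X:((proj("side",X)-[320,140])*400/60).round(1).tolist()
print("block far corners",cr([J(-.04,-.005,.052),J(.04,-.005,.052)]))
print("bore",cr([J(0,.035,.052)]),"notch pt",cr([J(0,-.038,.052)]),"edges outer/inner",cr([J(x,-.062,.052) for x in(-.03,-.012,.012,.03)]))
print("notch closed corners",cr([J(x,-.026,.052) for x in(-.012,.012)]))
e=[.5139,-.1965]
for z in(.052,.0725,.1): print("tool axis z",z,cr([e+[z]]))
q=[e[0]-.0249,e[1]+.0705]; print("tool line back at bore",cr([q+[.052]]))
g=cv2.cvtColor(cv2.imread("pics/s3.png"),6)
for y in range(162,176): print(y,g[y,335:362].tolist())
E
```

```text
[ 0.48887497 -0.12233836  0.34682978] -0.5149912673631568
block far corners [[259.0, 229.8], [90.1, 231.2]]
bore [[178.5, 283.3]] notch pt [[171.4, 188.6]] edges outer/inner [[230.6, 158.7], [193.8, 159.0], [144.7, 159.4], [107.9, 159.7]]
notch closed corners [[197.6, 203.5], [147.5, 203.9]]
tool axis z 0.052 [[174.4, 182.1]]
tool axis z 0.0725 [[175.6, 147.7]]
tool axis z 0.1 [[177.3, 100.6]]
tool line back at bore [[180.6, 278.6]]
162 [176, 147, 169, 180, 118, 131, 125, 120, 111, 86, 60, 44, 48, 56, 116, 162, 170, 179, 187, 184, 188, 192, 189, 197, 206, 209, 207]
163 [161, 129, 182, 188, 118, 122, 110, 100, 115, 117, 105, 84, 76, 84, 86, 100, 159, 191, 187, 191, 203, 204, 197, 200, 208, 208, 208]
164 [146, 116, 153, 142, 101, 91, 80, 112, 128, 106, 116, 113, 99, 94, 91, 84, 101, 120, 112, 136, 191, 211, 201, 202, 207, 207, 209]
165 [153, 143, 92, 94, 87, 59, 64, 159, 165, 79, 95, 103, 99, 94, 87, 91, 94, 84, 72, 107, 183, 211, 201, 203, 207, 209, 211]
166 [175, 185, 88, 98, 103, 81, 63, 166, 171, 72, 89, 95, 90, 87, 80, 80, 88, 85, 78, 103, 177, 209, 203, 204, 206, 210, 210]
167 [2
[... 404 characters left out ...]
 52, 70, 85, 86, 80, 68, 75, 85, 69, 54, 79, 89, 87, 86, 78, 70, 81, 94, 106, 92, 138]
171 [102, 91, 83, 88, 75, 54, 58, 55, 55, 54, 49, 44, 46, 46, 45, 60, 85, 91, 89, 89, 79, 75, 75, 73, 73, 65, 122]
172 [102, 92, 67, 51, 55, 56, 58, 56, 54, 56, 57, 56, 58, 57, 54, 45, 56, 72, 80, 89, 78, 74, 84, 84, 84, 80, 96]
173 [99, 81, 54, 47, 48, 46, 47, 45, 44, 48, 49, 50, 48, 48, 46, 41, 38, 35, 47, 73, 66, 61, 71, 71, 75, 79, 90]
174 [125, 111, 98, 100, 110, 122, 122, 122, 121, 121, 121, 123, 125, 124, 124, 125, 112, 93, 90, 94, 152, 192, 188, 174, 125, 75, 84]
175 [163, 155, 152, 156, 164, 174, 176, 176, 175, 174, 174, 161, 160, 178, 176, 177, 168, 143, 133, 130, 182, 248, 255, 254, 189, 67, 88]
```

Call:
apply_moves(
  hand=[1.2,1.2,1.2,1.2,1.2,1.2],
  offset=[
    [0.14,0.05,0],
    [0,0,0],
    [0,0,-0.3],
    [0,0,-0.3],
    [0,0,-0.3],
    [0,0,0],
  ],
  dr=[
    [0,0,0],
    [0,0,0],
    [0,0,0],
    [0,0,0],
    [0,0,0],
    [0,0,0],
  ],
)

```text
time_s: 6.1
eef_pos: [0.5152, -0.1965, 0.0817]
eef_rot: [-3.093, -0.544, 0.001]
force: [-1.1, 0.3, -1.9]
opening: 0.0146
finger_force: 24.5
```

Call:
apply_moves(
  hand=[1.2,1.2,1.2,1.2,1.2,1.2],
  offset=[
    [0,0,-0.4],
    [0,0,-0.4],
    [0,0,-0.2],
    [0,0,-0.1],
    [0,0,-0.1],
    [0,0,0],
  ],
  dr=[
    [0,0,0],
    [0,0,0],
    [0,0,0],
    [0,0,0],
    [0,0,0],
    [0,0,0],
  ],
)

```text
time_s: 6.7
eef_pos: [0.5157, -0.1967, 0.0703]
eef_rot: [-3.094, -0.544, 0.0]
force: [-0.1, 0.0, -1.2]
opening: 0.0146
finger_force: 24.5
```

Call:
apply_moves(
  hand=[1.2,1.2,1.2,1.2],
  offset=[
    [0,0,-0.1],
    [0,0,-0.05],
    [0,0,0],
    [0,0,0],
  ],
  dr=[
    [0,0,0],
    [0,0,0],
    [0,0,0],
    [0,0,0],
  ],
)

```text
time_s: 7.1
eef_pos: [0.5158, -0.1968, 0.0691]
eef_rot: [3.094, 0.544, 0.0]
force: [-0.1, 0.1, -1.1]
opening: 0.0145
finger_force: 24.7
```

Call:
apply_moves(
  hand=[1.2,1.2,1.2,1.2],
  offset=[
    [0,0,-0.05],
    [0,0,0],
    [0,0,-0.05],
    [0,0,0],
  ],
  dr=[
    [0,0,0],
    [0,0,0],
    [0,0,0],
    [0,0,0],
  ],
)

```text
time_s: 7.5
eef_pos: [0.5162, -0.1972, 0.0689]
eef_rot: [3.093, 0.544, 0.001]
force: [-3.0, 0.4, 7.5]
opening: 0.0144
finger_force: 26.3
```

Contact came at the same height as in the bore, so the flange is on the bracket. Opening and rising.

Call:
apply_moves(
  hand=[2.4,3.2,4.5,6.5,8.5,8.5,8.5,8.5,8.5,8.5],
  offset=[
    [0,0,0],
    [0,0,0],
    [0,0,0],
    [0,0,0],
    [0,0,0],
    [0,0,2],
    [0,0,4],
    [0,0,5],
    [0,0,2],
    [0,0,0],
  ],
  dr=[
    [0,0,0],
    [0,0,0],
    [0,0,0],
    [0,0,0],
    [0,0,0],
    [0,0,0],
    [0,0,0],
    [0,0,0],
    [0,0,0],
    [0,0,0],
  ],
)

```text
time_s: 8.5
eef_pos: [0.518, -0.1981, 0.2024]
eef_rot: [3.089, 0.544, 0.009]
force: [0.7, -1.0, -0.1]
opening: 0.0849
finger_force: 0.0
```

Call:
apply_moves(
  hand=[8.5,8.5,8.5,8.5,8.5,8.5,8.5],
  offset=[
    [-3,2.9,1],
    [-3.1,3,1],
    [-3.1,3,0],
    [-3.1,3,0],
    [-3.1,2.9,0],
    [-3.1,2.9,0],
    [0,0,0],
  ],
  dr=[
    [0,0,0],
    [0,0,0],
    [0,0,0],
    [0,0,0],
    [0,0,0],
    [0,0,0],
    [0,0,0],
  ],
)

```text
time_s: 9.2
eef_pos: [0.3274, -0.0168, 0.2163]
eef_rot: [-3.092, -0.548, 0.002]
force: [0.3, -0.0, -0.9]
opening: 0.0848
finger_force: 0.0
```

```bash
python3 - <<'E'
from h import *
a=save("side","pics/s4.png")
for t in("gauge","pin"): print(t,[(np.round(d["location"],4).tolist(),round(d["confidence"],2)) for d in r.recognise(t,"side")])
b=save("top","pics/t4.png")
for t in("gauge","pin"): print(t,[(np.round(d["location"],4).tolist(),round(d["confidence"],2)) for d in r.recognise(t,"top")])
f=lambda im,x,y,w,h:cv2.resize(im[y:y+h,x:x+w,::-1],(400,300),interpolation=cv2.INTER_CUBIC)
cv2.imwrite("pics/c5.png",np.vstack([np.hstack([f(a,316,148,60,45),f(a,304,208,40,30)]),np.hstack([f(b,330,185,72,54),f(b,224,214,40,30)])]))
s=r.sense();print(s["eef_pos"],s["time_s"])
E
```

```text
gauge [([0.3364, 0.292, 0.1047], 0.93), ([0.4596, 0.1559, 0.1317], 0.73), ([0.3397, 0.1256, 0.1076], 0.52)]
pin [([0.5104, -0.1917, 0.0694], 0.62)]
gauge [([0.3457, 0.2769, 0.1313], 0.61)]
pin [([0.5135, -0.1929, 0.057], 0.68)]
[ 0.33105817 -0.02022773  0.21754786] 9.5
```

View pics/c5.png

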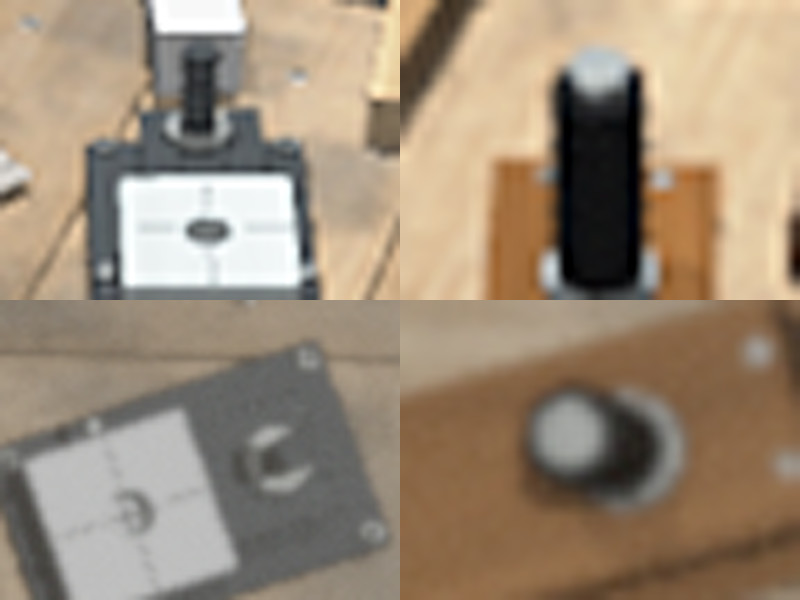

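The pin now hangs upright in the bracket: flange at side crop (198,125), ring visible in the top crop (270,460). The bore is empty and the gauge is still in the stand. I'll locate the gauge with the camera bias corrected at the bore.

```bash
python3 - <<'E'
from h import *
face=np.array([[-.04,-.04,.052],[.04,-.04,.052],[.04,.04,.052],[-.04,.04,.052]])
for n in("side","top"): print(n,"block fit",fitquad(f"pics/{n[0]}4.png",n,face,[.489,-.125,.348]))
print("bore side",ray("side",(346.8,182.1),.052),"top",ray("top",(353.5,222.8),.052))
print("cap side",ray("side",(323.6,214.4),.166),"top",ray("top",(240.6,227.1),.166))
print("collar top",ray("top",(246.1,228.3),.096))
from itertools import product
# grip axis horizontally in side view
g=cv2.cvtColor(cv2.imread("pics/s4.png"),6).astype(int)
for y in(218,222,226,230): print(y,g[y,314:334].tolist(),proj("side",[ [.4622,.152,.166],[.4622,.152,.096]]).round(1).tolist() if y==218 else"")
E
```

```text
side block fit (array([ 0.48957285, -0.12425319,  0.3414896 ]), np.float64(-0.8343698199446318))
top block fit (array([ 0.48833745, -0.12794857,  0.34592912]), np.float64(-0.8126344787782791))
bore side [ 0.48939902 -0.12423072  0.052     ] top [ 0.48873647 -0.12909496  0.052     ]
cap side [0.46670099 0.15213624 0.166     ] top [0.46560433 0.14810703 0.166     ]
collar top [0.46668749 0.14779704 0.096     ]
218 [207, 205, 200, 209, 182, 80, 12, 29, 44, 58, 51, 42, 37, 5, 125, 206, 217, 211, 210, 205] [[325.4, 214.8], [325.4, 234.9]]
222 [206, 208, 215, 220, 185, 82, 2, 20, 19, 18, 22, 16, 14, 0, 107, 177, 196, 203, 207, 207] 
226 [119, 121, 120, 128, 117, 67, 2, 15, 17, 18, 19, 18, 12, 1, 90, 164, 172, 140, 131, 125] 
230 [120, 121, 121, 123, 113, 71, 9, 15, 17, 16, 17, 17, 14, 3, 88, 130, 131, 133, 137, 132]
```

Call:
apply_moves(
  hand=[8.5,8.5,8.5,8.5,8.5,8.5,8.5,8.5,8.5,8.5,8.5],
  offset=[
    [2.5,3,0],
    [2.8,3.5,0],
    [2.8,3.5,0],
    [2.7,3.5,0],
    [2.7,3.5,0],
    [0,0,0],
    [0,0,-3],
    [0,0,-3],
    [0,0,-3],
    [0,0,-1.45],
    [0,0,0],
  ],
  dr=[
    [0,0,0],
    [0,0,0],
    [0,0,0],
    [0,0,0],
    [0,0,0],
    [0,0,0],
    [0,0,0],
    [0,0,0],
    [0,0,0],
    [0,0,0],
    [0,0,0],
  ],
)

```text
time_s: 10.6
eef_pos: [0.4636, 0.1493, 0.1102]
eef_rot: [-3.094, -0.542, 0.01]
force: [0.3, -0.4, 0.3]
opening: 0.0852
finger_force: 0.0
```

Call:
apply_moves(
  hand=[3.5,2.6,1.8,1.8,1.8,1.8,1.8,1.8],
  offset=[
    [0,0,0],
    [0,0,0],
    [0,0,0],
    [0,0,0],
    [0,0,0],
    [0,0,0],
    [0,0,0],
    [0,0,0],
  ],
  dr=[
    [0,0,0],
    [0,0,0],
    [0,0,0],
    [0,0,0],
    [0,0,0],
    [0,0,0],
    [0,0,0],
    [0,0,0],
  ],
  squeeze=30,
)

```text
time_s: 11.4
eef_pos: [0.4665, 0.1503, 0.1143]
eef_rot: [3.094, 0.544, 0.003]
force: [-0.3, -0.8, 6.7]
opening: 0.0225
finger_force: 29.7
```

Call:
apply_moves(
  hand=[1.8,1.8,1.8,1.8,1.8,1.8,1.8,1.8],
  offset=[
    [0,0,0.5],
    [0,0,1],
    [0,0,2],
    [0,0,2.5],
    [0,0,3],
    [0,0,2],
    [0,0,1],
    [0,0,0],
  ],
  dr=[
    [0,0,0],
    [0,0,0],
    [0,0,0],
    [0,0,0],
    [0,0,0],
    [0,0,0],
    [0,0,0],
    [0,0,0],
  ],
)

```text
time_s: 12.2
eef_pos: [0.4664, 0.1504, 0.2348]
eef_rot: [3.094, 0.544, 0.004]
force: [0.2, -0.3, -0.8]
opening: 0.0225
finger_force: 29.7
```

Call:
apply_moves(
  hand=[1.8,1.8,1.8,1.8,1.8,1.8,1.8,1.8,1.8,1.8],
  offset=[
    [0.2,-2,0],
    [0.3,-3.5,0],
    [0.35,-4,0],
    [0.35,-4.2,0],
    [0.35,-4.2,0],
    [0.35,-4,0],
    [0.26,-3.5,0],
    [0.1,-2.3,0],
    [0,0,-2],
    [0,0,0],
  ],
  dr=[
    [0,0,0],
    [0,0,0],
    [0,0,0],
    [0,0,0],
    [0,0,0],
    [0,0,0],
    [0,0,0],
    [0,0,0],
    [0,0,0],
    [0,0,0],
  ],
)

```text
time_s: 13.2
eef_pos: [0.4857, -0.1262, 0.2093]
eef_rot: [-3.09, -0.541, 0.01]
force: [-0.0, 0.8, -2.0]
opening: 0.0222
finger_force: 29.8
```

Call:
apply_moves(
  hand=[1.8,1.8,1.8,1.8],
  offset=[
    [0,0,-2],
    [0,0,-1.5],
    [0,0,-0.5],
    [0,0,0],
  ],
  dr=[
    [0,0,0],
    [0,0,0],
    [0,0,0],
    [0,0,0],
  ],
)

```text
time_s: 13.6
eef_pos: [0.4875, -0.1258, 0.1725]
eef_rot: [-3.092, -0.545, 0.003]
force: [-0.1, 0.2, -0.6]
opening: 0.0222
finger_force: 29.8
```

```bash
python3 - <<'E'
from h import *
a=save("side","pics/s5.png");b=save("top","pics/t5.png")
f=lambda im,x,y,w,h,W,H:cv2.resize(im[y:y+h,x:x+w,::-1],(W,H),interpolation=cv2.INTER_CUBIC)
cv2.imwrite("pics/c6.png",np.hstack([f(a,326,136,40,60,400,600),f(b,320,185,60,90,400,600)]))
s=r.sense();print(s["eef_pos"],s["force"],s["time_s"])
E
```

```text
[ 0.48859321 -0.12648874  0.1740072 ] [ 0.13887395 -0.20433723 -2.41787363] 13.7
```

View pics/c6.png

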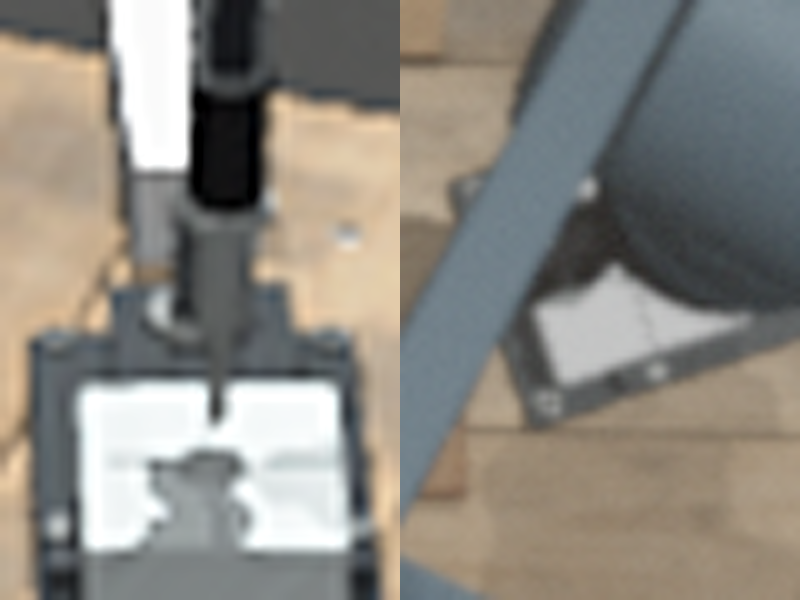

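```bash
python3 - <<'E'
from h import *
for z in(.052,.0697,.108,.155): print(z,proj("side",[[.4894,-.1242,z]]).round(2), ((proj("side",[[.4894,-.1242,z]])+.45-[326,136])*10).round(0))
print("tip at z .0697",ray("side",(347.15,177.3),.0697))
g=cv2.cvtColor(cv2.imread("pics/s5.png"),6)
for y in(148,150,153,162,164,166,170,172,174,175,176,177,178,179,180): print(y,g[y,338:358].tolist())
E
```

```text
0.052 [[346.8  182.11]] [[212. 466.]]
0.0697 [[346.97 177.59]] [[214. 420.]]
0.108 [[347.35 167.55]] [[218. 320.]]
0.155 [[347.84 154.69]] [[223. 191.]]
tip at z .0697 [ 0.48930345 -0.1257742   0.0697    ]
148 [164, 250, 255, 251, 252, 255, 248, 24, 8, 19, 18, 16, 18, 4, 66, 160, 201, 193, 190, 186]
150 [107, 237, 255, 252, 253, 255, 250, 0, 10, 18, 19, 17, 14, 0, 107, 181, 199, 197, 198, 199]
153 [81, 107, 127, 120, 121, 127, 96, 0, 13, 18, 18, 16, 14, 1, 81, 150, 175, 174, 180, 187]
162 [178, 116, 127, 128, 121, 83, 47, 70, 89, 95, 95, 91, 77, 139, 189, 185, 182, 185, 190, 187]
164 [140, 104, 104, 118, 123, 84, 46, 72, 89, 95, 96, 91, 74, 99, 127, 120, 140, 190, 209, 200]
166 [95, 94, 118, 187, 180, 70, 34, 69, 92, 95, 95, 88, 83, 92, 99, 92, 112, 176, 207, 202]
170 [100, 101, 100, 98, 85, 70, 83, 82, 73, 87, 90, 74, 77, 97, 101, 99, 100, 92, 82, 90]
172 [97, 95, 95, 95, 95, 93, 99, 99, 93, 84, 88, 83, 88, 99, 94, 94, 97, 87, 84, 98]
174 [165, 187, 211, 212, 211, 209, 210, 215, 176, 90, 131, 195, 217, 215, 214, 213, 216, 212, 211, 215]
175 [244, 252, 255, 255, 255, 255, 255, 255, 239, 80, 173, 255, 255, 255, 255, 255, 255, 255, 255, 255]
176 [249, 249, 249, 249, 249, 249, 250, 255, 228, 65, 162, 248, 253, 249, 249, 250, 250, 250, 250, 251]
177 [245, 246, 246, 247, 247, 247, 247, 253, 227, 80, 180, 251, 250, 248, 248, 248, 248, 248, 248, 249]
178 [245, 245, 246, 247, 247, 247, 247, 251, 231, 175, 240, 254, 249, 248, 247, 248, 248, 249, 249, 250]
179 [245, 245, 246, 248, 248, 248, 250, 252, 245, 249, 255, 253, 250, 248, 248, 249, 249, 250, 251, 249]
180 [246, 247, 250, 252, 254, 254, 246, 230, 218, 230, 234, 240, 251, 251, 250, 249, 246, 247, 248, 243]
```

Tip at crop (216,418) is within about 1.5 mm of the bore axis at crop (214,420), and the gauge is upright. Lowering into the bore.

Call:
apply_moves(
  hand=[1.8,1.8,1.8,1.8,1.8,1.8,1.8],
  offset=[
    [0,0,-0.8],
    [0,0,-1],
    [0,0,-0.9],
    [0,0,-0.5],
    [0,0,-0.2],
    [0,0,0],
    [0,0,0],
  ],
  dr=[
    [0,0,0],
    [0,0,0],
    [0,0,0],
    [0,0,0],
    [0,0,0],
    [0,0,0],
    [0,0,0],
  ],
)

```text
time_s: 14.4
eef_pos: [0.4885, -0.1268, 0.1396]
eef_rot: [3.094, 0.544, 0.001]
force: [0.0, -0.3, -2.1]
opening: 0.0221
finger_force: 29.8
```

Call:
apply_moves(
  hand=[1.8,1.8,1.8,1.8,1.8,1.8],
  offset=[
    [0,0,-0.1],
    [0,0,-0.1],
    [0,0,-0.1],
    [0,0,-0.1],
    [0,0,0],
    [0,0,0],
  ],
  dr=[
    [0,0,0],
    [0,0,0],
    [0,0,0],
    [0,0,0],
    [0,0,0],
    [0,0,0],
  ],
)

```text
time_s: 15.0
eef_pos: [0.4883, -0.1267, 0.1354]
eef_rot: [-3.094, -0.544, 0.0]
force: [-0.1, -0.4, -2.1]
opening: 0.0225
finger_force: 29.8
```

Call:
apply_moves(
  hand=[1.8,1.8,1.8,1.8,1.8],
  offset=[
    [0,0,-0.1],
    [0,0,-0.1],
    [0,0,0],
    [0,0,0],
    [0,0,0],
  ],
  dr=[
    [0,0,0],
    [0,0,0],
    [0,0,0],
    [0,0,0],
    [0,0,0],
  ],
)

```text
time_s: 15.5
eef_pos: [0.4884, -0.1267, 0.1335]
eef_rot: [3.094, 0.544, 0.0]
force: [-0.2, 0.0, -0.4]
opening: 0.0222
finger_force: 29.9
```

Call:
apply_moves(
  hand=[1.8,1.8,1.8,1.8,1.8],
  offset=[
    [0,0,-0.1],
    [0,0,-0.1],
    [0,0,0],
    [0,0,0],
    [0,0,0],
  ],
  dr=[
    [0,0,0],
    [0,0,0],
    [0,0,0],
    [0,0,0],
    [0,0,0],
  ],
)

```text
time_s: 16.0
eef_pos: [0.4883, -0.1267, 0.1315]
eef_rot: [3.094, 0.544, 0.0]
force: [0.4, 0.1, -0.2]
opening: 0.0227
finger_force: 30.0
```

Call:
apply_moves(
  hand=[1.8,1.8,1.8,1.8,1.8,1.8,1.8],
  offset=[
    [0,0,-0.1],
    [0,0,-0.1],
    [0,0,-0.1],
    [0,0,0],
    [0,0,0],
    [0,0,0],
    [0,0,0],
  ],
  dr=[
    [0,0,0],
    [0,0,0],
    [0,0,0],
    [0,0,0],
    [0,0,0],
    [0,0,0],
    [0,0,0],
  ],
)

```text
time_s: 16.7
eef_pos: [0.4883, -0.1267, 0.1284]
eef_rot: [3.094, 0.544, 0.0]
force: [0.3, -0.4, 1.1]
opening: 0.0225
finger_force: 30.1
```

```bash
python3 - <<'E'
from h import *
F=[]
for i in range(4): a=save("side","pics/s6.png"); F.append(r.sense()["force"][2])
f=lambda im,x,y,w,h,W,H:cv2.resize(im[y:y+h,x:x+w,::-1],(W,H),interpolation=cv2.INTER_CUBIC)
cv2.imwrite("pics/c7.png",f(a,326,146,40,50,480,600))
print("pin",[(np.round(d["location"],4).tolist(),round(d["confidence"],2)) for d in r.recognise("pin","side")])
g=cv2.cvtColor(cv2.imread("pics/s6.png"),6)
for y in range(170,190): print(y,g[y,338:358].tolist())
for z in(.052,.05,.062,.128): print(z,proj("side",[[.4894,-.1242,z]]).round(2))
s=r.sense();print(s["eef_pos"],F,s["time_s"])
E
```

```text
pin [([0.597, 0.0027, 0.0248], 0.55), ([0.4341, 0.2423, 0.1052], 0.18)]
170 [101, 101, 100, 99, 86, 74, 92, 113, 119, 121, 114, 100, 97, 93, 96, 100, 100, 93, 81, 91]
171 [101, 100, 100, 101, 91, 72, 78, 89, 94, 92, 91, 91, 95, 99, 100, 98, 101, 91, 86, 85]
172 [97, 96, 94, 96, 95, 94, 90, 81, 89, 92, 91, 85, 92, 101, 95, 95, 97, 88, 85, 97]
173 [88, 84, 81, 82, 75, 75, 80, 79, 93, 96, 93, 82, 82, 87, 82, 79, 80, 66, 66, 85]
174 [166, 187, 212, 213, 213, 217, 169, 71, 90, 96, 91, 72, 161, 223, 215, 215, 217, 200, 180, 186]
175 [245, 253, 255, 255, 255, 255, 239, 63, 89, 94, 90, 65, 224, 255, 255, 255, 255, 255, 243, 246]
176 [249, 249, 249, 249, 251, 255, 233, 61, 88, 95, 86, 76, 222, 255, 251, 250, 249, 241, 232, 235]
177 [246, 246, 247, 248, 250, 255, 229, 60, 88, 94, 83, 92, 227, 255, 249, 249, 247, 242, 238, 232]
178 [245, 246, 249, 251, 253, 255, 242, 105, 86, 93, 79, 106, 231, 254, 249, 246, 244, 249, 246, 233]
179 [245, 247, 242, 233, 238, 244, 219, 128, 85, 91, 74, 177, 254, 254, 250, 247, 236, 239, 242, 234]
180 [247, 251, 227, 141, 151, 155, 141, 105, 86, 87, 77, 200, 255, 
[... 542 characters left out ...]
, 232, 233]
186 [247, 252, 250, 208, 154, 159, 160, 163, 153, 143, 157, 162, 193, 247, 251, 234, 227, 230, 231, 233]
187 [244, 232, 203, 150, 157, 160, 159, 160, 164, 144, 139, 159, 205, 254, 255, 248, 240, 236, 230, 232]
188 [200, 142, 151, 158, 160, 160, 160, 161, 164, 144, 141, 163, 152, 203, 237, 246, 254, 248, 236, 231]
189 [149, 155, 159, 163, 164, 161, 162, 162, 165, 144, 141, 165, 160, 155, 150, 197, 250, 255, 252, 247]
0.052 [[346.8  182.11]]
0.05 [[346.78 182.61]]
0.062 [[346.89 179.57]]
0.128 [[347.55 162.15]]
[ 0.48833048 -0.12673138  0.12844121] [np.float64(0.7028676698983606), np.float64(1.6734421091836653), np.float64(0.7620767670513914), np.float64(0.35163088635601236)] 16.95
```

View pics/c7.png

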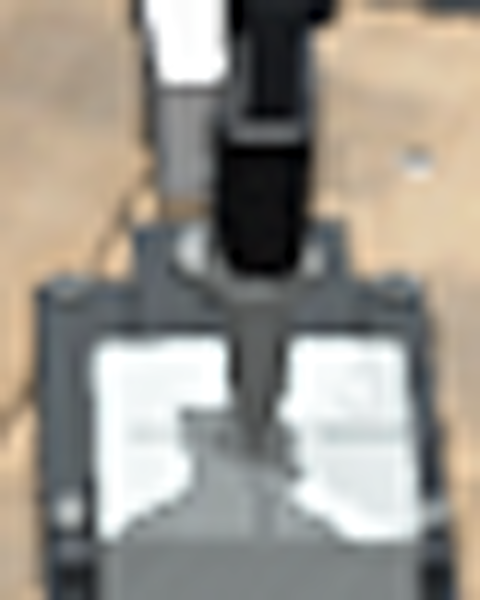

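The plunger stands in the bore mouth at crop (258,440). It is on the bore axis within about 1 mm and upright. The push is about 3 N above the free-hanging baseline, which is roughly 6 mm in. The pin's flange still sits on the bracket at crop (195,245). Handing in.

```bash
python3 -c "
from station import r
print(r.hand_in())"
```

```text
the job is handed in; nothing more can be done
None
```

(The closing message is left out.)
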